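Check the fly press screw with the thread comb

TASK

Take the larger thread comb (10 mm pitch) out of its rack and try it on the thread of the clamped press screw: stand the leaf upright along the top of the screw, slide it lengthwise until its teeth drop into the grooves, and press it lightly home (5 to 10 newtons is plenty, never force it), sitting flat over its whole length, for two seconds. Then put it back upright in the slot it came from, fully down, and let go. Leave the smaller comb, the hammer, the doming block and the oil bottle where they are.

Things in the scene. Friction and masses are not known exactly. Their poses are not given: they have to be found in the camera images.
- vblocks: Steel plate 250 x 90 x 12 mm fixed to the bench with two V-blocks, 82 mm either side of its middle, that hold a steel fly press screw level; over each V-block a stirrup clamp, 68 mm wide, 12 mm thick, 110 mm high. Origin: middle of the plate's underside, on the bench. x: lengthwise, parallel to the screw's axis, which is 55 mm straight above it; y across, z up.
- thread_top (a point): Top line of the screw midway between the V-blocks, at crest height (75 mm over the bench), axes as vblocks. Trapezoidal thread over 100 mm: 40 mm over the crests, pitch 10, crests 3.7 wide, grooves 6.3 wide at the mouth, 5.5 deep. The screw is held fast, but how far along it lies in the V-blocks differs by a few mm each time: where the grooves lie lengthwise is not given.
- comb10_grip (a point): Larger thread comb, loose, about 110 g: centre of its wooden grip (44 long x 12 thick x 36 mm high, flat sides). x along the leaf, y through the 12 mm thickness, z up. Below the grip a dark steel clamp bar 60 x 16 x 8 mm, its underside 26 mm under this point; then the toothed leaf, tips 44 mm under this point. The comb is the same either way round.
- leaf_mid (a point): Middle of the line of tooth tips of the larger comb, its lowest edge; axes as comb10_grip. Steel leaf 52 mm long, 3 mm thick; five teeth, pitch 10 mm, 5 mm long, 2 mm thick, 3.3 mm wide at the tips. Standing on the crests the tips are at thread_top's height; fully seated in the grooves they are 5 mm lower.
- leaf_end_a (a point): Tip of one end tooth of the larger comb, 21.7 mm from leaf_mid towards its -x.
- leaf_end_b (a point): Tip of the other end tooth of the larger comb, 21.7 mm from leaf_mid towards its +x.
- rack: Dark wooden block 170 x 54 x 30 mm high fixed to the bench, with two slots 60 x 7 mm, 24 mm deep, in line along its x, centred 41 mm either side of its middle. A comb hangs in each, leaf down, its clamp bar resting on the block: the larger comb's grip centre is then 56 mm over the bench. Origin: middle of the underside; x along the slots, z up.
- comb6_grip (a point): The smaller thread comb (6 mm pitch, bar 42 mm long, grip 30 x 12 x 26 mm high) standing in the other slot: centre of its grip. Leave it alone.
- doming_block: Loose steel doming block, 55 mm cube, origin under its centre. Bystander.
- hammer: Loose hammer, 240 mm long, lying on the bench, origin at its underside. Bystander.
- oil_bottle: Loose oil bottle, 52 mm across, 115 mm high, origin under its centre. Bystander.
Things that resemble listed ones, but are neither listed nor needed, are in the scene too. Leave any green, white or yellow look-alike of the part that bears comb10_grip alone.

How it is judged:
By the outcome, as a careful person would: the job done as asked, in the order asked, and still so for the second after the job is handed in, with the robot touching nothing.
It also fails if it takes over 51 s, if anything falls off the work surface, if the arm or the gripper's body presses on something with over 40 N, if the wrist force passes 120 N, or if a joint passes its speed limit or range.

ROBOT

A 7-joint arm with a two-finger parallel gripper is mounted at the origin on the work surface. World frame = base frame: x ahead of the robot, y to its left, z up, the work surface at z = 0. Lengths are in m, angles in rad, forces in N, time in s.
With the tool pointing down it reaches from about 0.4 to 0.85 m from the base axis. Payload 10.4 kg.
Tool frame: the origin (TCP) lies at the very end of the fingers, on their centre line; the grasp point (between the pads) lies 19 mm behind it (manip.tcp_to_grasp is the z of the grasp point in the tool frame, in m); z points along the fingers, x is the direction in which the jaws open and shut, and the axes are right-handed (so a half turn about z gives the same grasp; the last joint's range is limited). The gripper opens to 85 mm and grips with 20 to 120 N. Pads are 22 mm wide; open, the fingers measure 114 mm over their backs; the gripper's body (76 mm by 85 mm) begins 54 mm behind the grasp point. The pads swing forward as they close: fully open they stand 13 mm farther back than shut.
Start: joints at [1.268, 0.332, -0.065, 1.46, 0.022, 1.35, -0.088], TCP at [0.173, -0.601, 0.203] pointing down, gripper open.
Joint ranges: [-2.6, 2.6], [-0.5, 2.12], [-1.47, 1.34], [0.16, 2.42], [-1.27, 4.41], [0.06, 2.06], [-2.6, 2.6]. Speed limits (rad/s): [2.22, 2.22, 2.79, 2.79, 3.14, 3.14, 3.14].

INTERFACE

Orientations are given as a unit quaternion [x, y, z, w].
In Python, from workcell import manip gives the robot as it stands.
- The arm moves only by the tool servo_tool, never from a script. Its argument "moves" is a list of rows, each an object with "travel": the shift along the tool's x, y, z in mm, a list of three; "dr": the turn, a rotation vector about the tool's x, y, z in degrees, a list of three. A call has 1 to 12 rows; each row shifts and turns the commanded pose from where the row before left it, along the tool's axes as they then stand; what a row does not reach is not made up. A row lasts 1/8 s, in which the tool goes at most 62.5 mm and 10.7 degrees, less where a joint would pass 70% of its speed; a pose out of reach is approached as far as the arm can. A call is refused whole if a number of a shift passes 62.5 or a number of a turn 10.7, either way. A call with a gripper value outside its range is refused whole. "claw" is the closure, from 0 (fully open) to 1 (shut), set as the call begins (left out, the last holds). The fingers move at their own pace and stop on an object; "squeeze" is the grip in N (left out, the last holds). Time passes only in rows, so rows that do not move let the fingers close. It gives the time, the measured TCP pose, the force and the opening at its end, in the units of the state.
- manip.get_obs(): the state, without advancing time (a new reading comes with each control period).
- manip.camera(name): name is "scene" or "top" or "wrist"; returns the picture (420x560x3 uint8, blue, green, red); there is no depth.
- manip.calibration(name): a dict with "intrinsics" (3x3 intrinsics, pixels), "view" (4x4, takes a point from world to camera coordinates). Camera axes: x right, y down, z forward; pixel columns grow to the right and rows downward; lengths in m; the calibration is good to about 2 mm. A picture is of the moment at which its call begins: read the wrist's pose just before it. calibration takes no time and is no camera call; for the wrist camera it gives the pose at the moment of the call.
- manip.hand_in(): hands the job in, once; it reports no verdict.
The state is a dict: "clock": time; "joint_pos": joint angles; "joint_velocities": joint speeds; "tau": joint torques, N m; "position": TCP position; "ee_rot": TCP orientation; "ft_force": force on the tool from outside, world axes, zero at the start; "torque": the same for the moment, N m; "grip_width": opening from 0.0 (shut) to 1.0 (fully open).
Only numpy, scipy, OpenCV 4.12 (cv2) and the standard library are available. Lean on these libraries where they do the work, as an engineer would, in place of code of your own. Each camera call takes 0.05 s, during which the arm holds its last target. There are 200 camera calls.

## Working session

There is one attempt and no reset: what is moved stays moved. The work goes in short steps, Python scripts to look and compute and a tool call to move; the robot and the scene stay as the last step left them, time stands still between calls to the robot, and variables do not carry over. Pictures are saved under pics/ and viewed, on a budget of 10 in all, crops included, one or two more only if the job needs it, and the job is handed in when it is done.

Besides the shell and the picture viewer there is one more tool, called after "Emit:" as name([rows], argument=value, ...), one row to a line, values as JSON. servo_tool: Moves the arm, as the interface text tells. Its arguments: {"type":"object","properties":{"moves":{"type":"array","items":{"type":"object","properties":{"travel":{"type":"array","items":{"type":"number"}},"dr":{"type":"array","items":{"type":"number"}}}}},"claw":{"type":"number"},"squeeze":{"type":"number"}},"required":["moves"]}

```bash
mkdir -p pics; cat > h.py <<'E'
import numpy as np, cv2
from workcell import manip
from scipy.spatial.transform import Rotation as R
def snap(n,f):
    c=manip.calibration(n); im=manip.camera(n); cv2.imwrite(f'pics/{f}.png',im); np.savez(f'pics/{f}.npz',K=c['intrinsics'],V=c['view']); return im
def cal(f):
    d=np.load(f'pics/{f}.npz'); return d['K'],d['V']
def ray(f,u,v,z):
    K,V=cal(f); d=V[:3,:3].T@np.linalg.solve(K,[u,v,1.]); o=-V[:3,:3].T@V[:3,3]
    return o+d*(z-o[2])/d[2]
def proj(f,p):
    K,V=cal(f); q=K@(V[:3,:3]@np.asarray(p,float)+V[:3,3]); return q[:2]/q[2]
def totool(dw):  # world mm -> tool
    return R.from_quat(manip.get_obs()['ee_rot']).inv().apply(dw)
E
python3 - <<'E'
from h import *
a=snap('scene','s1');b=snap('top','t1')
o=manip.get_obs();print(o['clock'],o['position'],o['ee_rot'],R.from_quat(o['ee_rot']).as_matrix().round(3),manip.tcp_to_grasp)
for f in('s1','t1'):
    K,V=cal(f);print(f,K[0,0],-V[:3,:3].T@V[:3,3],V[:3,:3].round(2).tolist())
E
```

```text
0.1 [ 0.17248122 -0.60034151  0.20258962] [ 7.98787386e-01 -6.01613090e-01 -5.16287638e-04 -3.67894538e-04] [[ 0.276 -0.961 -0.   ]
 [-0.961 -0.276  0.001]
 [-0.001  0.    -1.   ]] -0.0187
s1 435.1379845329765 [1.00665294 0.49673564 0.89080421] [[-0.78, 0.63, -0.02], [0.5, 0.6, -0.63], [-0.38, -0.5, -0.78]]
t1 451.5283989707671 [ 0.47884547 -0.01659095  1.29283065] [[0.0, -1.0, 0.0], [-0.99, -0.0, -0.11], [0.11, -0.0, -0.99]]
```

View pics/s1.png

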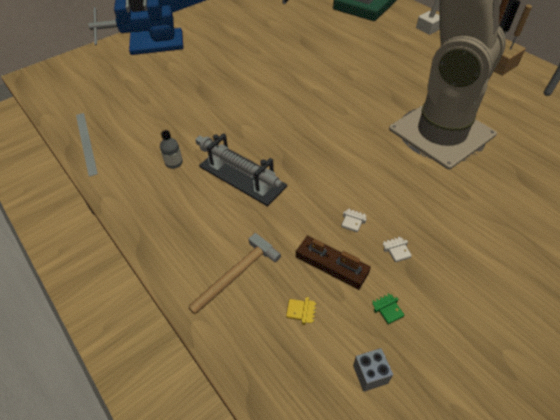

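View pics/t1.png

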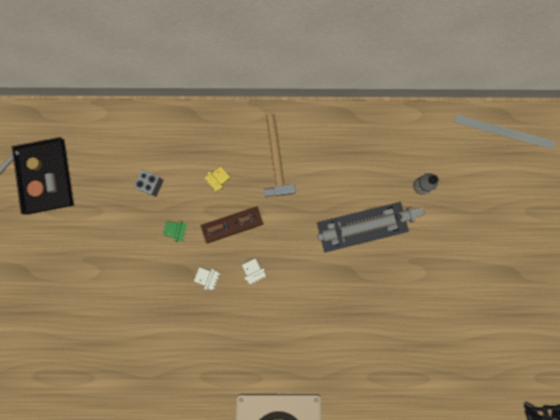

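```bash
python3 - <<'E'
from h import *
t=cv2.imread('pics/t1.png');s=cv2.imread('pics/s1.png')
A=cv2.resize(t[195:255,190:280],(540,360),interpolation=cv2.INTER_CUBIC)
B=cv2.resize(s[225:295,285:380],(488,360),interpolation=cv2.INTER_CUBIC)
C=cv2.resize(t[190:260,305:435],(540,291),interpolation=cv2.INTER_CUBIC)
im=np.zeros((660,1030,3),np.uint8);im[:360,:540]=A;im[:360,540:540+488]=B;im[360:651,:540]=C
cv2.imwrite('pics/c1.png',cv2.resize(im,(800,513)))
h=cv2.cvtColor(t,cv2.COLOR_BGR2HSV)
def rect(m,off):
    cs,_=cv2.findContours(m.astype(np.uint8),cv2.RETR_EXTERNAL,cv2.CHAIN_APPROX_NONE);c=max(cs,key=cv2.contourArea)
    return cv2.boxPoints(cv2.minAreaRect(c))+np.array(off)
r=rect(h[195:255,190:280,2]<80,(190,195)); v=rect((h[190:260,305:435,2]<75)|((h[190:260,305:435,1]<60)),(305,190))
for n,q,z in(('rack',r,.03),('plate',v,.012)):
    P=np.array([ray('t1',*p,z) for p in q]);e=np.diff(np.vstack([P,P[:1]]),axis=0)
    L=np.linalg.norm(e,axis=1);k=L.argmax();print(n,q.round().tolist(),P.mean(0).round(4),L.round(3),np.degrees(np.arctan2(e[k,1],e[k,0]))%180)
E
```

```text
rack [[201.0, 225.0], [256.0, 207.0], [262.0, 224.0], [207.0, 242.0]] [0.5777 0.1323 0.03  ] [0.162 0.051 0.161 0.051] 108.81750506749876
plate [[314.0, 223.0], [419.0, 197.0], [426.0, 226.0], [322.0, 252.0]] [ 0.5809 -0.26    0.012 ] [0.31  0.086 0.308 0.086] 104.26740783610373
```

View pics/c1.png

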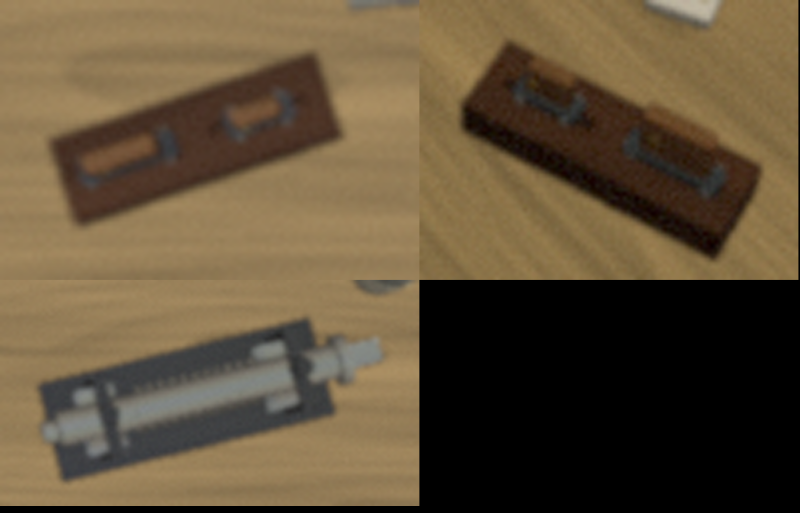

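```bash
cat >> h.py <<'E'
def plan(pos,ang,n,tilt0=True):
    """rows to reach TCP pos (m) pointing down with tool x at world angle ang (deg); uniform n rows"""
    o=manip.get_obs();p=np.array(o['position']);r=R.from_quat(o['ee_rot'])
    a=np.radians(ang);X=np.array([np.cos(a),np.sin(a),0]);Z=np.array([0,0,-1.]);T=R.from_matrix(np.c_[X,np.cross(Z,X),Z])
    rv=(r.inv()*T).as_rotvec()/n;d=(np.array(pos)-p)*1000/n
    print('total mm',(d*n).round(1),'dr/row',np.degrees(rv).round(2),'at',p.round(4))
    for i in range(n):
        print('{"travel":%s,"dr":%s}'%(r.inv().apply(d).round(1).tolist(),np.degrees(rv).round(2).tolist()),end=', '); r=r*R.from_rotvec(rv)
    print()
E
python3 - <<'E'
from h import *
c=manip.calibration('wrist');V=np.array(c['view']);o=manip.get_obs();r=R.from_quat(o['ee_rot'])
C=-V[:3,:3].T@V[:3,3];print(c['intrinsics'],'cam in tool',r.inv().apply(C-o['position']),'axes in tool',(V[:3,:3]@r.as_matrix()).round(2))
plan([.55,-.26,.30],14.3,12)
E
```

```text
[[337.99181283   0.         280.04754912]
 [  0.         337.99181283 210.16960858]
 [  0.           0.           1.        ]] cam in tool [-9.67159091e-05 -6.80753734e-02 -1.70932309e-01] axes in tool [[ 1.    0.    0.  ]
 [-0.    0.96 -0.27]
 [-0.    0.27  0.96]]
total mm [377.5 340.3  97.4] dr/row [-0.    0.   -7.36] at [ 0.1725 -0.6003  0.2026]
{"travel":[-18.6, -38.1, -8.1],"dr":[-0.0, 0.0, -7.36]}, {"travel":[-13.6, -40.1, -8.1],"dr":[-0.0, 0.0, -7.36]}, {"travel":[-8.3, -41.5, -8.1],"dr":[-0.0, 0.0, -7.36]}, {"travel":[-2.9, -42.3, -8.1],"dr":[-0.0, 0.0, -7.36]}, {"travel":[2.5, -42.3, -8.1],"dr":[-0.0, 0.0, -7.36]}, {"travel":[7.9, -41.6, -8.1],"dr":[-0.0, 0.0, -7.36]}, {"travel":[13.2, -40.3, -8.1],"dr":[-0.0, 0.0, -7.36]}, {"travel":[18.2, -38.2, -8.1],"dr":[-0.0, 0.0, -7.36]}, {"travel":[23.0, -35.6, -8.1],"dr":[-0.0, 0.0, -7.36]}, {"travel":[27.3, -32.4, -8.1],"dr":[-0.0, 0.0, -7.36]}, {"travel":[31.3, -28.6, -8.1],"dr":[-0.0, 0.0, -7.36]}, {"travel":[34.7, -24.4, -8.1],"dr":[-0.0, 0.0, -7.36]},
```

```bash
python3 - <<'E'
from h import *
print(ray('t1',362.7,226.9,.012)); plan([.576,-.239,.165],14.3,11)
E
```

```text
[ 0.5738637  -0.23788195  0.012     ]
total mm [403.5 361.3 -37.6] dr/row [-0.    0.01 -8.02] at [ 0.1725 -0.6003  0.2026]
{"travel":[-21.4, -44.3, 3.4],"dr":[-0.0, 0.01, -8.02]}, {"travel":[-15.0, -46.9, 3.4],"dr":[-0.0, 0.01, -8.02]}, {"travel":[-8.3, -48.5, 3.4],"dr":[-0.0, 0.01, -8.02]}, {"travel":[-1.5, -49.2, 3.4],"dr":[-0.0, 0.01, -8.02]}, {"travel":[5.4, -48.9, 3.4],"dr":[-0.0, 0.01, -8.02]}, {"travel":[12.2, -47.7, 3.4],"dr":[-0.0, 0.01, -8.02]}, {"travel":[18.7, -45.5, 3.4],"dr":[-0.0, 0.01, -8.02]}, {"travel":[24.9, -42.5, 3.4],"dr":[-0.0, 0.01, -8.02]}, {"travel":[30.6, -38.6, 3.4],"dr":[-0.0, 0.01, -8.02]}, {"travel":[35.7, -34.0, 3.4],"dr":[-0.0, 0.01, -8.02]}, {"travel":[40.1, -28.6, 3.4],"dr":[-0.0, 0.01, -8.02]},
```

Emit:
servo_tool([
  {"travel": [-21, -44, 3], "dr": [0, 0, -8]},
  {"travel": [-15, -47, 3], "dr": [0, 0, -8]},
  {"travel": [-8, -48.5, 3], "dr": [0, 0, -8]},
  {"travel": [-1.5, -49, 3], "dr": [0, 0, -8]},
  {"travel": [5.5, -49, 3], "dr": [0, 0, -8]},
  {"travel": [12, -48, 3], "dr": [0, 0, -8]},
  {"travel": [19, -45.5, 3], "dr": [0, 0, -8]},
  {"travel": [25, -42.5, 3], "dr": [0, 0, -8]},
  {"travel": [30.5, -38.5, 4], "dr": [0, 0, -8]},
  {"travel": [36, -34, 4], "dr": [0, 0, -8]},
  {"travel": [40, -28.5, 4], "dr": [0, 0, -8]},
  {"travel": [0, 0, 0], "dr": [0, 0, 0]},
], claw=0, squeeze=40)

```text
clock: 1.6
position: [0.5797, -0.2364, 0.1663]
ee_rot: [0.992, 0.126, 0.0, -0.002]
ft_force: [-0.6, 0.4, -0.2]
grip_width: 0.998
```

```bash
python3 - <<'E'
from h import *
o=manip.get_obs();print(o['clock'],o['position'],R.from_quat(o['ee_rot']).as_matrix().round(3).tolist(),o['ft_force'],o['joint_pos'])
snap('wrist','w1')
E
```

```text
1.6 [ 0.5796579  -0.23641574  0.16630531] [[0.968, 0.251, -0.0], [0.251, -0.968, 0.003], [0.001, -0.003, -1.0]] [-0.5755175   0.39770561 -0.24027941] [ 0.72916287  0.40912065 -0.54078665  1.48406595  0.21059768  1.30815939
  0.42325233]
```

View pics/w1.png

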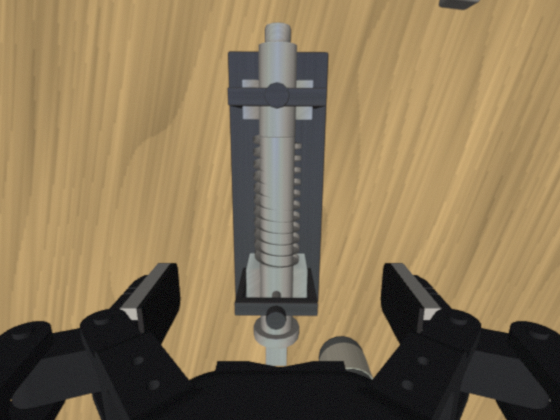

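```bash
python3 - <<'E'
from h import *
im=cv2.imread('pics/w1.png');h=cv2.cvtColor(im,cv2.COLOR_BGR2HSV)
wood=(h[...,1]>70)&(h[...,2]>110)
Ls=[];Rs=[]
for v in range(125,235,5):
    w=wood[v]; l=np.where(w[180:262])[0].max()+180+.5; r=np.where(w[295:380])[0].min()+295-.5
    Ls.append(ray('w1',l,v,.012));Rs.append(ray('w1',r,v,.012))
Ls=np.array(Ls);Rs=np.array(Rs);M=(Ls+Rs)/2
print('width',np.linalg.norm(Ls-Rs,axis=1).round(4)[[0,10,21]])
for A in(Ls,Rs,M):
    vx,vy,x0,y0=cv2.fitLine(A[:,:2].astype(np.float32),cv2.DIST_HUBER,0,1e-3,1e-3).ravel();print(np.degrees(np.arctan2(vy,vx))%180,x0+vx/vy*(-.238-y0))
# end of plate: far edge
for u in(235,322):
    col=wood[30:80,u];e=np.where(~col)[0].min()+30-.5;print('far edge',ray('w1',u,e,.012))
A=cv2.resize(im[125:275,235:320],None,fx=4.6,fy=4,interpolation=cv2.INTER_CUBIC)
# rectified top surface z=.075 strip
c=np.array([.5745,-.238]);
cv2.imwrite('pics/c2.png',A)
g=cv2.cvtColor(im,cv2.COLOR_BGR2GRAY)
for u in(270,277,284):print(u,g[130:275,u-1:u+2].mean(1).round().astype(int).tolist())
E
```

```text
width [0.0887 0.0883 0.0883]
104.12406 0.531904
104.051025 0.62344754
104.237305 0.57775253
far edge [ 0.51081136 -0.12639431  0.012     ]
far edge [ 0.58532373 -0.10712304  0.012     ]
270 [158, 157, 157, 159, 158, 158, 150, 143, 155, 157, 157, 157, 155, 157, 157, 157, 156, 157, 157, 156, 157, 157, 157, 157, 156, 157, 157, 158, 157, 157, 157, 157, 157, 157, 157, 156, 156, 158, 157, 157, 156, 157, 157, 156, 157, 157, 156, 156, 158, 157, 157, 157, 156, 157, 157, 156, 156, 157, 156, 157, 156, 157, 157, 155, 157, 157, 155, 154, 156, 156, 157, 157, 157, 157, 156, 157, 156, 153, 147, 142, 155, 155, 156, 156, 156, 157, 155, 157, 157, 149, 137, 140, 155, 156, 157, 156, 157, 157, 156, 156, 154, 139, 123, 145, 155, 157, 156, 156, 156, 156, 157, 155, 141, 118, 131, 154, 157, 157, 156, 157, 157, 157, 153, 141, 113, 123, 151, 156, 156, 156, 157, 157, 156, 153, 133, 102, 113, 141, 153, 157, 157, 156, 157, 156, 157]
277 [162, 161, 161, 162, 160, 160, 153, 144, 156, 158, 157, 158, 158, 159, 158, 158, 158, 157, 159, 158, 157, 158, 157, 157, 157, 158, 157, 157, 157, 158, 158, 157, 157, 157, 158, 158,
[... 575 characters left out ...]
 145, 137, 134, 147, 149, 149, 149, 149, 149, 149, 149, 149, 149, 148, 149, 148, 148, 148, 149, 149, 149, 148, 149, 148, 148, 148, 148, 148, 148, 149, 148, 148, 148, 149, 149, 148, 149, 149, 149, 148, 147, 148, 148, 148, 148, 148, 148, 148, 148, 148, 148, 148, 148, 148, 148, 147, 148, 147, 148, 148, 147, 147, 148, 148, 147, 147, 147, 147, 147, 148, 148, 147, 147, 148, 145, 145, 147, 148, 147, 147, 146, 147, 145, 147, 147, 146, 140, 136, 145, 147, 147, 147, 147, 147, 146, 146, 145, 138, 128, 137, 146, 147, 147, 147, 146, 145, 145, 146, 139, 121, 122, 143, 146, 146, 146, 147, 145, 145, 145, 136, 114, 116, 142, 145, 146, 145, 145, 145, 145, 144, 130, 100, 113, 144, 146, 146, 146, 146, 147, 146]
```

View pics/c2.png

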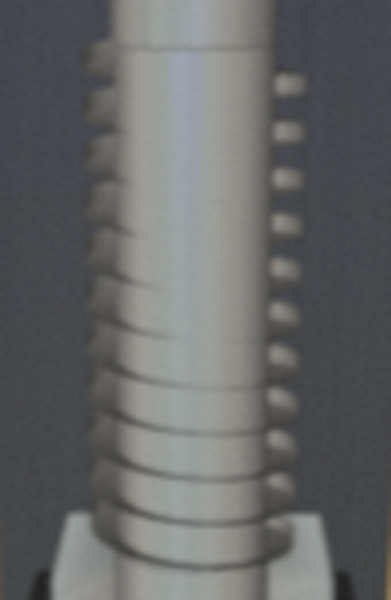

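```bash
python3 - <<'E'
from h import *
from scipy.signal import find_peaks
from scipy.ndimage import gaussian_filter1d
g=cv2.cvtColor(cv2.imread('pics/w1.png'),cv2.COLOR_BGR2GRAY).astype(float)
d=np.array([-.2436,.9699]);n=np.array([.9699,.2436]);c=np.array([.5777,-.2381])
for nm,u0,u1 in(('L',257,258.5),('R',299,296.5)):
    vs=np.arange(135,240,.25);us=u0+(u1-u0)*(vs-140)/90
    pr=sum(cv2.remap(g,(us+k).astype(np.float32)[:,None],vs.astype(np.float32)[:,None],cv2.INTER_LINEAR).ravel() for k in(-1,0,1))/3
    pr=gaussian_filter1d(pr,3)
    # edges at half level -> lump centre
    pk,_=find_peaks(pr,prominence=5);out=[]
    tr,_=find_peaks(-pr,prominence=5)
    f=lambda idx:np.array([ (ray('w1',us[i],vs[i],.055)[:2]-c)@np.c_[d,n]*1000 for i in idx])
    P=f(pk);T=f(tr);print(nm,'crest s',P[:,0].round(2),'lat',P[:,1].mean().round(1),'dsp',np.diff(P[:,0]).mean().round(2),'phase',(np.angle(np.exp(2j*np.pi*P[:,0]/10).mean())/2/np.pi*10).round(2));print(' groove',T[:,0].round(2),'phase',(np.angle(np.exp(2j*np.pi*T[:,0]/10).mean())/2/np.pi*10).round(2))
plan([.565,.171,.165],18.8,10)
E
```

```text
L crest s [ 43.38  33.71  24.08  14.05   3.83  -7.02 -17.41 -28.  ] lat -16.0 dsp -10.2 phase 3.34
 groove [ 47.04  37.23  27.45  17.27   7.11  -3.45 -13.78 -24.52] phase -3.19
R crest s [ 46.25  36.63  26.83  17.06   7.55  -2.35 -11.98 -21.78 -31.28] lat 17.9 dsp -9.69 phase -2.56
 groove [ 40.95  31.86  21.97  12.54   2.52  -7.48 -17.2  -27.09] phase 2.27
total mm [-13.2 410.2  -1.5] dr/row [-0.01  0.   -0.46] at [ 0.5782 -0.2392  0.1665]
{"travel":[8.8, -40.1, 0.2],"dr":[-0.01, 0.0, -0.46]}, {"travel":[9.1, -40.0, 0.2],"dr":[-0.01, 0.0, -0.46]}, {"travel":[9.4, -39.9, 0.2],"dr":[-0.01, 0.0, -0.46]}, {"travel":[9.8, -39.9, 0.2],"dr":[-0.01, 0.0, -0.46]}, {"travel":[10.1, -39.8, 0.2],"dr":[-0.01, 0.0, -0.46]}, {"travel":[10.4, -39.7, 0.2],"dr":[-0.01, 0.0, -0.46]}, {"travel":[10.7, -39.6, 0.2],"dr":[-0.01, 0.0, -0.46]}, {"travel":[11.0, -39.5, 0.2],"dr":[-0.01, 0.0, -0.46]}, {"travel":[11.3, -39.4, 0.2],"dr":[-0.01, 0.0, -0.46]}, {"travel":[11.7, -39.4, 0.2],"dr":[-0.01, 0.0, -0.46]},
```

Emit:
servo_tool([
  {"travel": [9, -40, 0], "dr": [0, 0, -0.5]},
  {"travel": [9, -40, 0], "dr": [0, 0, -0.5]},
  {"travel": [9.5, -40, 0], "dr": [0, 0, -0.5]},
  {"travel": [10, -40, 0], "dr": [0, 0, -0.5]},
  {"travel": [10, -40, 0], "dr": [0, 0, -0.5]},
  {"travel": [10.5, -39.5, 0], "dr": [0, 0, -0.5]},
  {"travel": [10.5, -39.5, 0], "dr": [0, 0, -0.4]},
  {"travel": [11, -39.5, 0], "dr": [0, 0, -0.4]},
  {"travel": [11.5, -39.5, 0], "dr": [0, 0, -0.4]},
  {"travel": [11.5, -39.5, 0], "dr": [0, 0, -0.4]},
  {"travel": [0, 0, 0], "dr": [0, 0, 0]},
  {"travel": [0, 0, 0], "dr": [0, 0, 0]},
])

```text
clock: 3.15
position: [0.5652, 0.1674, 0.1671]
ee_rot: [0.987, 0.161, -0.0, 0.001]
ft_force: [-0.6, -0.7, -0.4]
grip_width: 1.002
```

```bash
python3 - <<'E'
from h import *
o=manip.get_obs();print(o['clock'],o['position'],R.from_quat(o['ee_rot']).as_matrix().round(3).tolist(),o['ft_force'],o['joint_pos'])
im=snap('wrist','w2')
# rack axis/edges
h=cv2.cvtColor(im,cv2.COLOR_BGR2HSV);print(proj('w2',[.565,.171,.074]),proj('w2',[.5777,.1323,.03]))
E
```

```text
3.15 [0.56515599 0.16736324 0.167064  ] [[0.948, 0.317, -0.0], [0.317, -0.948, -0.001], [-0.001, 0.001, -1.0]] [-0.57068048 -0.67188742 -0.40869515] [ 0.22683319  0.36729341 -0.73897767  1.57725781  0.25498852  1.29664014
 -0.22555277]
[280.67961088 199.40377849] [280.33518072 229.73662306]
```

View pics/w2.png

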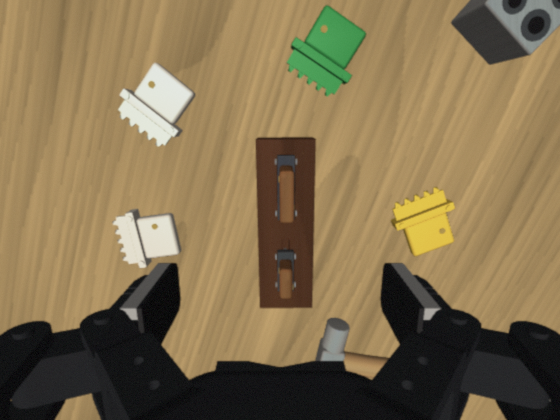

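```bash
python3 - <<'E'
from h import *
im=cv2.imread('pics/w2.png');h=cv2.cvtColor(im,cv2.COLOR_BGR2HSV).astype(int);b=im.astype(int)
dark=h[...,2]<75
def edges(v):
    r=~dark[v]&((b[v,:,2]>120)); l=np.where(r[200:262])[0].max()+200.5; q=np.where(r[305:360])[0].min()+304.5; return l,q
L=[];Q=[]
for v in list(range(143,300,6)):
    l,q=edges(v);L.append(ray('w2',l,v,.03));Q.append(ray('w2',q,v,.03))
L=np.array(L);Q=np.array(Q);M=(L+Q)/2
vx,vy,x0,y0=cv2.fitLine(M[:,:2].astype(np.float32),cv2.DIST_HUBER,0,1e-3,1e-3).ravel();print('w',np.linalg.norm(L-Q,axis=1).round(4)[::6],'ang',np.degrees(np.arctan2(vy,vx))%180,'x at y=.171',x0+vx/vy*(.171-y0))
# grip top: brownish brighter than rack
roi=(slice(150,235),slice(268,304))
print('profile row195',b[195,268:304,2].tolist());print('row210',b[210,268:304,2].tolist());print('col286',b[150:235,286,2].tolist())
m=((b[...,2]-b[...,0]>45)&(b[...,2]>95)).astype(np.uint8);m2=np.zeros_like(m);m2[150:235,268:304]=m[150:235,268:304]
n,lab,st,ce=cv2.connectedComponentsWithStats(m2);k=1+st[1:,4].argmax();print(st[k]);pts=np.argwhere(lab==k)[:,::-1].astype(np.float32)
q=cv2.boxPoints(cv2.minAreaRect(pts));P=np.array([ray('w2',*p,.074) for p in q]);print(q.round(1).tolist(),P.mean(0),[np.linalg.norm(P[i]-P[(i+1)%4]).round(4) for i in range(4)])
E
```

```text
w [0.0538 0.0535 0.0532 0.0528 0.0535] ang 108.76135 x at y=.171 0.56975055
profile row195 [84, 84, 81, 85, 82, 82, 80, 82, 74, 66, 67, 82, 110, 122, 124, 123, 124, 123, 127, 128, 128, 129, 130, 125, 118, 96, 64, 67, 71, 72, 74, 71, 72, 72, 70, 74]
row210 [81, 83, 82, 83, 83, 81, 83, 91, 92, 79, 67, 80, 105, 117, 122, 124, 125, 126, 125, 129, 130, 130, 131, 126, 116, 96, 76, 86, 92, 81, 75, 75, 71, 70, 70, 72]
col286 [69, 72, 72, 67, 57, 50, 64, 64, 65, 64, 64, 62, 62, 65, 63, 62, 66, 71, 70, 73, 85, 112, 124, 126, 125, 127, 127, 123, 122, 125, 125, 124, 124, 123, 123, 124, 126, 123, 126, 124, 124, 124, 125, 126, 124, 127, 126, 125, 125, 127, 128, 125, 127, 126, 125, 128, 129, 126, 127, 125, 125, 124, 127, 128, 127, 126, 127, 126, 128, 128, 127, 120, 103, 83, 79, 77, 77, 78, 79, 78, 79, 78, 78, 77, 78]
[279 171  15  52 692]
[[279.0, 171.0], [293.0, 171.0], [293.0, 222.0], [279.0, 222.0]] [0.56842387 0.17420965 0.074     ] [np.float64(0.011), np.float64(0.042), np.float64(0.0115), np.float64(0.042)]
```

```bash
python3 - <<'E'
from h import *
plan([.5685,.1742,.085],18.76,4)
E
```

```text
total mm [  3.2   7.2 -82.1] dr/row [ 0.02  0.01 -0.07] at [0.5653 0.167  0.1671]
{"travel":[1.3, -1.5, 20.5],"dr":[0.02, 0.01, -0.07]}, {"travel":[1.3, -1.5, 20.5],"dr":[0.02, 0.01, -0.07]}, {"travel":[1.3, -1.5, 20.5],"dr":[0.02, 0.01, -0.07]}, {"travel":[1.3, -1.5, 20.5],"dr":[0.02, 0.01, -0.07]},
```

Emit:
servo_tool([
  {"travel": [1.3, -1.5, 20.5], "dr": [0, 0, -0.1]},
  {"travel": [1.3, -1.5, 20.5], "dr": [0, 0, -0.1]},
  {"travel": [1.3, -1.5, 20.5], "dr": [0, 0, 0]},
  {"travel": [1.3, -1.5, 20.5], "dr": [0, 0, 0]},
  {"travel": [0, 0, 0], "dr": [0, 0, 0]},
  {"travel": [0, 0, 0], "dr": [0, 0, 0]},
])

```text
clock: 3.95
position: [0.5682, 0.1768, 0.0857]
ee_rot: [0.987, 0.164, 0.0, -0.0]
ft_force: [0.7, -0.2, -0.2]
grip_width: 1.001
```

```bash
python3 - <<'E'
from h import *
plan([.5685,.1742,.043],18.76,3)
E
```

```text
total mm [  0.3  -2.6 -42.7] dr/row [-0.   -0.01  0.03] at [0.5682 0.1768 0.0857]
{"travel":[-0.2, 0.8, 14.2],"dr":[-0.0, -0.01, 0.03]}, {"travel":[-0.2, 0.8, 14.2],"dr":[-0.0, -0.01, 0.03]}, {"travel":[-0.2, 0.8, 14.2],"dr":[-0.0, -0.01, 0.03]},
```

Emit:
servo_tool([
  {"travel": [0, 0.8, 14], "dr": [0, 0, 0]},
  {"travel": [0, 0.8, 14], "dr": [0, 0, 0]},
  {"travel": [0, 0.8, 14], "dr": [0, 0, 0]},
  {"travel": [0, 0, 0], "dr": [0, 0, 0]},
  {"travel": [0, 0, 0], "dr": [0, 0, 0]},
  {"travel": [0, 0, 0], "dr": [0, 0, 0]},
])

```text
clock: 4.7
position: [0.569, 0.1744, 0.0438]
ee_rot: [0.987, 0.164, 0.0, -0.0]
ft_force: [0.0, 0.1, 0.1]
grip_width: 1.0
```

Emit:
servo_tool([
  {"travel": [0, 0, 0]},
  {"travel": [0, 0, 0]},
  {"travel": [0, 0, 0]},
  {"travel": [0, 0, 0]},
  {"travel": [0, 0, 0]},
  {"travel": [0, 0, 0]},
  {"travel": [0, 0, 0]},
  {"travel": [0, 0, 0]},
], claw=1, squeeze=60)

```text
$.moves[0]: bad value
```

Emit:
servo_tool([
  {"travel": [0, 0, 0], "dr": [0, 0, 0]},
  {"travel": [0, 0, 0], "dr": [0, 0, 0]},
  {"travel": [0, 0, 0], "dr": [0, 0, 0]},
  {"travel": [0, 0, 0], "dr": [0, 0, 0]},
  {"travel": [0, 0, 0], "dr": [0, 0, 0]},
  {"travel": [0, 0, 0], "dr": [0, 0, 0]},
  {"travel": [0, 0, 0], "dr": [0, 0, 0]},
], claw=1, squeeze=60)

```text
clock: 5.58
position: [0.5688, 0.1742, 0.0435]
ee_rot: [0.987, 0.164, 0.0, 0.0]
ft_force: [-1.4, -0.2, 3.9]
grip_width: 0.103
```

```bash
python3 - <<'E'
from h import *
o=manip.get_obs();print(o)
E
```

```text
{'clock': 5.575, 'joint_pos': array([ 0.17693425,  0.50094804, -0.69515157,  1.68816955,  0.35601621,
        1.0823767 , -0.29872705]), 'joint_velocities': array([4.35886071e-05, 6.66600307e-04, 2.73096759e-04, 1.87895618e-04,
       1.26713841e-03, 8.69021125e-04, 6.75526382e-04]), 'tau': array([-1.35402423e-01, -5.83829999e+01, -1.08569017e+01, -3.21631050e+01,
        4.27699531e-02, -3.37552987e-01, -1.73375312e-03]), 'position': array([0.56880791, 0.17421995, 0.04351945]), 'ee_rot': array([9.86534676e-01, 1.63552130e-01, 1.74151620e-04, 4.89521708e-05]), 'ft_force': array([-1.38435508, -0.24894747,  3.89853902]), 'torque': array([-0.09640544,  0.21229378, -0.00829115]), 'grip_width': 0.1028028705650261}
```

Emit:
servo_tool([
  {"travel": [0, 0, -15], "dr": [0, 0, 0]},
  {"travel": [0, 0, -25], "dr": [0, 0, 0]},
  {"travel": [0, 0, -35], "dr": [0, 0, 0]},
  {"travel": [0, 0, -40], "dr": [0, 0, 0]},
  {"travel": [0, 0, -31], "dr": [0, 0, 0]},
  {"travel": [0, 0, 0], "dr": [0, 0, 0]},
])

```text
clock: 6.32
position: [0.5698, 0.175, 0.1925]
ee_rot: [0.987, 0.164, 0.002, -0.0]
ft_force: [1.0, 0.0, -0.9]
grip_width: 0.102
```

```bash
python3 - <<'E'
from h import *
o=manip.get_obs();print(o['ft_force'],o['torque'],o['grip_width']); plan([.5777,-.2381,.19],14.1,11)
E
```

```text
[ 0.95277398  0.00208466 -0.88822969] [0.01130792 0.00474955 0.01391252] 0.1022156474709262
total mm [   7.9 -413.1   -2.5] dr/row [ 0.   -0.02  0.43] at [0.5698 0.175  0.1925]
{"travel":[-11.4, 35.8, 0.2],"dr":[0.0, -0.02, 0.43]}, {"travel":[-11.2, 35.9, 0.2],"dr":[0.0, -0.02, 0.43]}, {"travel":[-10.9, 35.9, 0.2],"dr":[0.0, -0.02, 0.43]}, {"travel":[-10.6, 36.0, 0.2],"dr":[0.0, -0.02, 0.43]}, {"travel":[-10.4, 36.1, 0.2],"dr":[0.0, -0.02, 0.43]}, {"travel":[-10.1, 36.2, 0.2],"dr":[0.0, -0.02, 0.43]}, {"travel":[-9.8, 36.3, 0.2],"dr":[0.0, -0.02, 0.43]}, {"travel":[-9.5, 36.3, 0.2],"dr":[0.0, -0.02, 0.43]}, {"travel":[-9.3, 36.4, 0.2],"dr":[0.0, -0.02, 0.43]}, {"travel":[-9.0, 36.5, 0.2],"dr":[0.0, -0.02, 0.43]}, {"travel":[-8.7, 36.5, 0.2],"dr":[0.0, -0.02, 0.43]},
```

Emit:
servo_tool([
  {"travel": [-11.4, 35.8, 0], "dr": [0, 0, 0.4]},
  {"travel": [-11.2, 35.9, 0], "dr": [0, 0, 0.4]},
  {"travel": [-10.9, 35.9, 0], "dr": [0, 0, 0.4]},
  {"travel": [-10.6, 36, 0], "dr": [0, 0, 0.4]},
  {"travel": [-10.4, 36, 0], "dr": [0, 0, 0.4]},
  {"travel": [-10, 36, 0], "dr": [0, 0, 0.5]},
  {"travel": [-9.8, 36.3, 0], "dr": [0, 0, 0.5]},
  {"travel": [-9.5, 36.3, 0], "dr": [0, 0, 0.4]},
  {"travel": [-9.3, 36.4, 0], "dr": [0, 0, 0.4]},
  {"travel": [-9, 36.5, 0], "dr": [0, 0, 0.4]},
  {"travel": [-8.7, 36.5, 0], "dr": [0, 0, 0.4]},
  {"travel": [0, 0, 0], "dr": [0, 0, 0]},
])

```text
clock: 7.82
position: [0.5757, -0.2424, 0.1879]
ee_rot: [0.993, 0.121, -0.001, 0.0]
ft_force: [0.3, 0.5, -1.0]
grip_width: 0.101
```

Emit:
servo_tool([
  {"travel": [0, 0, 0], "dr": [0, 0, 0]},
  {"travel": [0, 0, 0], "dr": [0, 0, 0]},
])

```text
clock: 8.07
position: [0.5773, -0.2371, 0.1892]
ee_rot: [0.992, 0.125, -0.0, -0.0]
ft_force: [-0.1, -0.4, -0.8]
grip_width: 0.104
```

```bash
python3 - <<'E'
from h import *
o=manip.get_obs();print(o['ft_force'],o['torque'],o['grip_width']); plan([.5777,-.2381,.118],14.1,4)
snap('wrist','w3');snap('scene','s3')
E
```

```text
[-0.1221516  -0.36548347 -0.80655039] [0.01443157 0.00625479 0.01609016] 0.10400504724226343
total mm [  0.4  -1.  -71.2] dr/row [-0.01  0.    0.06] at [ 0.5773 -0.2371  0.1892]
{"travel":[0.0, 0.3, 17.8],"dr":[-0.01, 0.0, 0.06]}, {"travel":[0.0, 0.3, 17.8],"dr":[-0.01, 0.0, 0.06]}, {"travel":[0.0, 0.3, 17.8],"dr":[-0.01, 0.0, 0.06]}, {"travel":[0.0, 0.3, 17.8],"dr":[-0.01, 0.0, 0.06]},
```

View pics/w3.png

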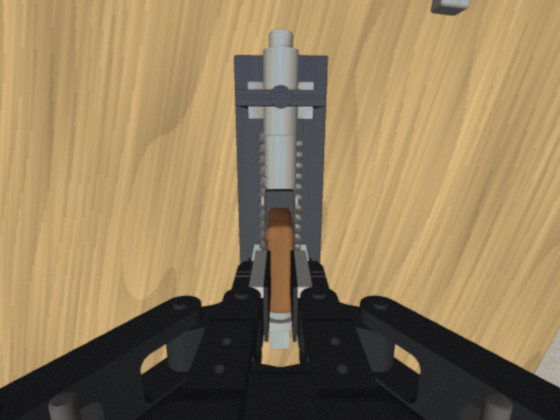

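Emit:
servo_tool([
  {"travel": [0, 0, 20], "dr": [0, 0, 0]},
  {"travel": [0, 0, 20], "dr": [0, 0, 0]},
  {"travel": [0, 0, 20], "dr": [0, 0, 0]},
  {"travel": [0, 0, 15], "dr": [0, 0, 0]},
  {"travel": [0, 0, 2], "dr": [0, 0, 0]},
  {"travel": [0, 0, 0], "dr": [0, 0, 0]},
  {"travel": [0, 0, 0], "dr": [0, 0, 0]},
  {"travel": [0, 0, 0], "dr": [0, 0, 0]},
])

```text
clock: 9.18
position: [0.5775, -0.2387, 0.1129]
ee_rot: [0.992, 0.124, 0.0, 0.0]
ft_force: [-0.2, -0.3, -1.4]
grip_width: 0.102
```

```bash
cat >> h.py <<'E'
D=np.array([-.2436,.9699]);N=np.array([.9699,.2436]);C0=np.array([.5777,-.2381])
def st():
    o=manip.get_obs();p=np.array(o['position']);q=p[:2]-C0
    print('t',round(o['clock'],2),'s %.2f lat %.2f z %.2f'%(q@D*1e3,q@N*1e3,p[2]*1e3),'F',np.round(o['ft_force'],1),'Fs %.1f'%(np.array(o['ft_force'])[:2]@D),'M',np.round(o['torque'],2),'tilt',np.degrees(R.from_quat(o['ee_rot']).as_matrix()[:2,2]).round(2))
E
python3 - <<'E'
from h import *
st();plan([.5777,-.2381,.108],14.1,1)
print([round(float((ray('w1',277,v,.075)[:2]-C0)@D*1e3),1) for v in(221.7,233.2,244.4,255.5,266.4)])
E
```

```text
t 9.18 s -0.54 lat -0.36 z 112.95 F [-0.2 -0.3 -1.4] Fs -0.2 M [-0.08  0.03  0.02] tilt [ 0.05 -0.03]
total mm [ 0.2  0.6 -4.9] dr/row [ 0.04 -0.05  0.13] at [ 0.5775 -0.2387  0.1129]
{"travel":[0.4, -0.5, 4.9],"dr":[0.04, -0.05, 0.13]}, 
[-13.1, -23.0, -32.8, -42.7, -52.6]
```

Emit:
servo_tool([
  {"travel": [0, 0, 4], "dr": [0, 0, 0]},
  {"travel": [0, 0, 2], "dr": [0, 0, 0]},
  {"travel": [0, 0, 0], "dr": [0, 0, 0]},
  {"travel": [0, 0, 0], "dr": [0, 0, 0]},
  {"travel": [0, 0, 0], "dr": [0, 0, 0]},
])

```text
clock: 9.8
position: [0.5772, -0.2386, 0.1064]
ee_rot: [0.992, 0.124, 0.0, 0.0]
ft_force: [0.8, 0.2, 1.6]
grip_width: 0.103
```

```bash
python3 -c "from h import *;st()"
```

```text
t 9.8 s -0.34 lat -0.56 z 106.42 F [0.8 0.2 1.6] Fs -0.0 M [ 0.13  0.09 -0.  ] tilt [ 0.01 -0.01]
```

Emit:
servo_tool([
  {"travel": [0, 0, 1], "dr": [0, 0, 0]},
  {"travel": [0, 0, 0], "dr": [0, 0, 0]},
  {"travel": [0, 0, 0], "dr": [0, 0, 0]},
])

```text
clock: 10.18
position: [0.5778, -0.2386, 0.1063]
ee_rot: [0.992, 0.124, 0.001, 0.0]
ft_force: [-1.2, -0.3, 5.7]
grip_width: 0.108
```

```bash
python3 -c "from h import *;st()"
```

```text
t 10.18 s -0.53 lat -0.03 z 106.28 F [-1.2 -0.3  5.7] Fs -0.0 M [0.18 0.27 0.01] tilt [ 0.09 -0.04]
```

Emit:
servo_tool([
  {"travel": [0, 1, 0], "dr": [0, 0, 0]},
  {"travel": [0, 0, 0], "dr": [0, 0, 0]},
])

```text
clock: 10.42
position: [0.578, -0.2391, 0.1063]
ee_rot: [0.992, 0.124, 0.001, 0.0]
ft_force: [-0.7, 2.2, 7.5]
grip_width: 0.103
```

Emit:
servo_tool([
  {"travel": [0, 1, 0], "dr": [0, 0, 0]},
  {"travel": [0, 0, 0], "dr": [0, 0, 0]},
])

```text
clock: 10.68
position: [0.5783, -0.2397, 0.1063]
ee_rot: [0.992, 0.124, 0.001, -0.0]
ft_force: [-1.7, 2.6, 7.4]
grip_width: 0.104
```

```bash
python3 -c "from h import *;st()"
```

```text
t 10.68 s -1.74 lat 0.16 z 106.30 F [-1.7  2.6  7.4] Fs 3.0 M [0.73 0.42 0.02] tilt [0.07 0.02]
```

Emit:
servo_tool([
  {"travel": [0, 1, 0], "dr": [0, 0, 0]},
  {"travel": [0, 0, 0], "dr": [0, 0, 0]},
])

```text
clock: 10.92
position: [0.5786, -0.2403, 0.1063]
ee_rot: [0.992, 0.124, 0.001, -0.0]
ft_force: [-1.8, 4.3, 8.6]
grip_width: 0.104
```

Emit:
servo_tool([
  {"travel": [0, 1, 0], "dr": [0, 0, 0]},
  {"travel": [0, 0, 0], "dr": [0, 0, 0]},
])

```text
clock: 11.18
position: [0.5789, -0.241, 0.1065]
ee_rot: [0.992, 0.124, 0.001, -0.0]
ft_force: [-2.2, 5.0, 9.2]
grip_width: 0.104
```

```bash
python3 -c "from h import *;st()"
```

```text
t 11.18 s -3.12 lat 0.43 z 106.47 F [-2.2  5.   9.2] Fs 5.4 M [ 1.19  0.58 -0.  ] tilt [0.07 0.06]
```

Emit:
servo_tool([
  {"travel": [0, 0, -0.8], "dr": [0, 0, 0]},
  {"travel": [0, 0.7, 0], "dr": [0, 0, 0]},
  {"travel": [0, 0, 0], "dr": [0, 0, 0]},
])

```text
clock: 11.55
position: [0.5779, -0.2435, 0.1056]
ee_rot: [0.992, 0.124, -0.0, 0.0]
ft_force: [-0.5, 0.7, -1.7]
grip_width: 0.101
```

Emit:
servo_tool([
  {"travel": [0, 1, 0], "dr": [0, 0, 0]},
  {"travel": [0, 0, 0], "dr": [0, 0, 0]},
])

```text
clock: 11.8
position: [0.5785, -0.2443, 0.106]
ee_rot: [0.992, 0.124, -0.0, 0.0]
ft_force: [-0.1, -0.3, -1.0]
grip_width: 0.104
```

```bash
python3 - <<'E'
from h import *
st();snap('wrist','w4');im=cv2.imread('pics/w4.png')[120:350,200:360]
cv2.imwrite('pics/c4.png',cv2.resize(im,None,fx=2.5,fy=2.5,interpolation=cv2.INTER_CUBIC))
E
```

```text
t 11.8 s -6.19 lat -0.77 z 105.96 F [-0.1 -0.3 -1. ] Fs -0.2 M [ 0.    0.01 -0.04] tilt [-0.01 -0.  ]
```

Emit:
servo_tool([
  {"travel": [0, 0, 1], "dr": [0, 0, 0]},
  {"travel": [0, 0, 1], "dr": [0, 0, 0]},
  {"travel": [0, 0, 0], "dr": [0, 0, 0]},
  {"travel": [0, 0, 0], "dr": [0, 0, 0]},
])

```text
clock: 12.35
position: [0.5786, -0.2441, 0.1041]
ee_rot: [0.992, 0.124, 0.0, 0.0]
ft_force: [0.2, -0.4, -1.4]
grip_width: 0.103
```

```bash
python3 -c "from h import *;st()"
```

```text
t 12.35 s -6.03 lat -0.64 z 104.13 F [ 0.2 -0.4 -1.4] Fs -0.4 M [0.05 0.01 0.05] tilt [ 0. -0.]
```

Emit:
servo_tool([
  {"travel": [0, 0, 1], "dr": [0, 0, 0]},
  {"travel": [0, 0, 0.7], "dr": [0, 0, 0]},
  {"travel": [0, 0, 0], "dr": [0, 0, 0]},
  {"travel": [0, 0, 0], "dr": [0, 0, 0]},
])

```text
clock: 12.85
position: [0.5785, -0.2441, 0.1024]
ee_rot: [0.992, 0.124, -0.0, 0.0]
ft_force: [-0.2, -1.1, -0.4]
grip_width: 0.103
```

```bash
python3 -c "from h import *;st()"
```

```text
t 12.85 s -5.99 lat -0.63 z 102.41 F [-0.2 -1.1 -0.4] Fs -1.0 M [0.05 0.02 0.04] tilt [ 0. -0.]
```

Emit:
servo_tool([
  {"travel": [0, 0.3, 0.6], "dr": [0, 0, 0]},
  {"travel": [0, 0, 0.6], "dr": [0, 0, 0]},
  {"travel": [0, 0, 0], "dr": [0, 0, 0]},
  {"travel": [0, 0, 0], "dr": [0, 0, 0]},
])

```text
clock: 13.35
position: [0.5789, -0.2442, 0.1016]
ee_rot: [0.992, 0.124, 0.0, 0.0]
ft_force: [-0.7, 1.8, 4.5]
grip_width: 0.101
```

```bash
python3 -c "from h import *;st()"
```

```text
t 13.35 s -6.20 lat -0.34 z 101.59 F [-0.7  1.8  4.5] Fs 1.9 M [0.54 0.22 0.04] tilt [ 0.03 -0.  ]
```

Emit:
servo_tool([
  {"travel": [0, -0.2, 0.4], "dr": [0, 0, 0]},
  {"travel": [0, 0, 0], "dr": [0, 0, 0]},
  {"travel": [0, 0, 0], "dr": [0, 0, 0]},
])

```text
clock: 13.72
position: [0.579, -0.244, 0.1015]
ee_rot: [0.992, 0.124, 0.0, 0.0]
ft_force: [-0.5, 3.2, 6.7]
grip_width: 0.103
```

```bash
python3 - <<'E'
from h import *
st();snap('wrist','w5');snap('scene','s5')
im=cv2.imread('pics/w5.png')[110:330,200:360];s=cv2.imread('pics/s5.png')[120:215,180:300]
a=cv2.resize(im,(320,440),interpolation=cv2.INTER_CUBIC);b=cv2.resize(s,(480,380),interpolation=cv2.INTER_CUBIC)
o=np.zeros((440,800,3),np.uint8);o[:,:320]=a;o[:380,320:]=b;cv2.imwrite('pics/c5.png',o)
E
```

```text
t 13.72 s -6.07 lat -0.16 z 101.45 F [-0.5  3.2  6.7] Fs 3.3 M [0.59 0.3  0.03] tilt [ 0.06 -0.01]
```

View pics/c5.png

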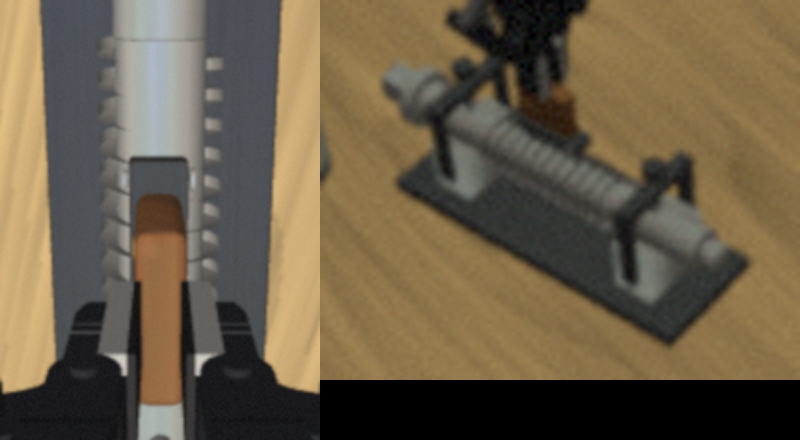

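Emit:
servo_tool([
  {"travel": [0, -0.4, 0], "dr": [0, 0, 0]},
  {"travel": [0, 0, 0], "dr": [0, 0, 0]},
  {"travel": [0, 0, 0], "dr": [0, 0, 0]},
])

```text
clock: 14.2
position: [0.5789, -0.2439, 0.1014]
ee_rot: [0.992, 0.124, 0.0, 0.0]
ft_force: [-0.0, 2.3, 6.0]
grip_width: 0.099
```

```bash
python3 -c "from h import *;st()"
```

```text
t 14.2 s -5.90 lat -0.23 z 101.45 F [-0.   2.3  6. ] Fs 2.3 M [0.42 0.19 0.01] tilt [ 0.06 -0.03]
```

Emit:
servo_tool([
  {"travel": [0, -0.5, 0.2], "dr": [0, 0, 0]},
  {"travel": [0, 0, 0], "dr": [0, 0, 0]},
  {"travel": [0, 0, 0], "dr": [0, 0, 0]},
])

```text
clock: 14.58
position: [0.5789, -0.2436, 0.1014]
ee_rot: [0.992, 0.124, 0.001, 0.0]
ft_force: [-1.3, 1.0, 6.5]
grip_width: 0.103
```

```bash
python3 -c "from h import *;st()"
```

```text
t 14.57 s -5.67 lat -0.21 z 101.38 F [-1.3  1.   6.5] Fs 1.3 M [ 0.32  0.18 -0.02] tilt [ 0.08 -0.05]
```

Seated, with about 7.5 N vertical and little side load; hold.

Emit:
servo_tool([
  {"travel": [0, 0, 0], "dr": [0, 0, 0]},
  {"travel": [0, 0, 0], "dr": [0, 0, 0]},
  {"travel": [0, 0, 0], "dr": [0, 0, 0]},
  {"travel": [0, 0, 0], "dr": [0, 0, 0]},
  {"travel": [0, 0, 0], "dr": [0, 0, 0]},
  {"travel": [0, 0, 0], "dr": [0, 0, 0]},
  {"travel": [0, 0, 0], "dr": [0, 0, 0]},
  {"travel": [0, 0, 0], "dr": [0, 0, 0]},
  {"travel": [0, 0, 0], "dr": [0, 0, 0]},
  {"travel": [0, 0, 0], "dr": [0, 0, 0]},
  {"travel": [0, 0, 0], "dr": [0, 0, 0]},
  {"travel": [0, 0, 0], "dr": [0, 0, 0]},
])

```text
clock: 16.08
position: [0.5789, -0.2437, 0.1014]
ee_rot: [0.992, 0.124, 0.001, 0.0]
ft_force: [0.0, 1.3, 6.4]
grip_width: 0.107
```

Emit:
servo_tool([
  {"travel": [0, 0, 0], "dr": [0, 0, 0]},
  {"travel": [0, 0, 0], "dr": [0, 0, 0]},
  {"travel": [0, 0, 0], "dr": [0, 0, 0]},
  {"travel": [0, 0, 0], "dr": [0, 0, 0]},
  {"travel": [0, 0, 0], "dr": [0, 0, 0]},
  {"travel": [0, 0, 0], "dr": [0, 0, 0]},
  {"travel": [0, 0, 0], "dr": [0, 0, 0]},
  {"travel": [0, 0, 0], "dr": [0, 0, 0]},
  {"travel": [0, 0, 0], "dr": [0, 0, 0]},
  {"travel": [0, 0, 0], "dr": [0, 0, 0]},
])

```text
clock: 17.32
position: [0.5789, -0.2436, 0.1014]
ee_rot: [0.992, 0.124, 0.001, 0.0]
ft_force: [-0.8, 1.9, 7.3]
grip_width: 0.101
```

```bash
python3 -c "from h import *;st()"
```

```text
t 17.32 s -5.67 lat -0.20 z 101.39 F [-0.8  1.9  7.3] Fs 2.1 M [ 0.3   0.12 -0.02] tilt [ 0.08 -0.05]
```

Emit:
servo_tool([
  {"travel": [0, 0, -5], "dr": [0, 0, 0]},
  {"travel": [0, 0, -15], "dr": [0, 0, 0]},
  {"travel": [0, 0, -30], "dr": [0, 0, 0]},
  {"travel": [0, 0, -38], "dr": [0, 0, 0]},
  {"travel": [0, 0, 0], "dr": [0, 0, 0]},
  {"travel": [0, 0, 0], "dr": [0, 0, 0]},
])

```text
clock: 18.08
position: [0.5781, -0.2435, 0.1885]
ee_rot: [0.992, 0.124, -0.0, 0.0]
ft_force: [-0.3, 0.7, -2.0]
grip_width: 0.106
```

```bash
python3 - <<'E'
from h import *
st();w=snap('wrist','w6')
for f in('w3','w6'):
    b=cv2.imread(f'pics/{f}.png').astype(int)
    m=((b[...,2]-b[...,0]>45)&(b[...,2]>70)).astype(np.uint8);m2=np.zeros_like(m);m2[185:330,262:298]=m[185:330,262:298]
    n,lab,s_,ce=cv2.connectedComponentsWithStats(m2);k=1+s_[1:,4].argmax();print(f,s_[k],ce[k].round(2))
plan([.5688,.1740,.19],18.76,11)
E
```

```text
t 18.07 s -5.29 lat -0.90 z 188.52 F [-0.3  0.7 -2. ] Fs 0.8 M [-0.03  0.02  0.01] tilt [-0.01 -0.01]
w3 [ 267  211   26  102 2077] [279.69 261.38]
w6 [ 267  211   26  102 2073] [279.69 261.56]
total mm [ -9.  417.4   2.1] dr/row [-0.    0.01 -0.41] at [ 0.5778 -0.2434  0.1879]
{"travel":[8.5, -37.0, -0.2],"dr":[-0.0, 0.01, -0.41]}, {"travel":[8.8, -36.9, -0.2],"dr":[-0.0, 0.01, -0.41]}, {"travel":[9.1, -36.9, -0.2],"dr":[-0.0, 0.01, -0.41]}, {"travel":[9.3, -36.8, -0.2],"dr":[-0.0, 0.01, -0.41]}, {"travel":[9.6, -36.7, -0.2],"dr":[-0.0, 0.01, -0.41]}, {"travel":[9.9, -36.7, -0.2],"dr":[-0.0, 0.01, -0.41]}, {"travel":[10.1, -36.6, -0.2],"dr":[-0.0, 0.01, -0.41]}, {"travel":[10.4, -36.5, -0.2],"dr":[-0.0, 0.01, -0.41]}, {"travel":[10.6, -36.4, -0.2],"dr":[-0.0, 0.01, -0.41]}, {"travel":[10.9, -36.4, -0.2],"dr":[-0.0, 0.01, -0.41]}, {"travel":[11.2, -36.3, -0.2],"dr":[-0.0, 0.01, -0.41]},
```

The comb has not moved in the grip: its image blob is the same before and after seating. I'll return to the rack.

Emit:
servo_tool([
  {"travel": [8.5, -37, 0], "dr": [0, 0, -0.4]},
  {"travel": [8.8, -37, 0], "dr": [0, 0, -0.4]},
  {"travel": [9.1, -37, 0], "dr": [0, 0, -0.4]},
  {"travel": [9.3, -37, 0], "dr": [0, 0, -0.4]},
  {"travel": [9.6, -37, 0], "dr": [0, 0, -0.4]},
  {"travel": [9.9, -36.5, 0], "dr": [0, 0, -0.4]},
  {"travel": [10.1, -36.5, 0], "dr": [0, 0, -0.4]},
  {"travel": [10.4, -36.5, 0], "dr": [0, 0, -0.4]},
  {"travel": [10.6, -36.5, 0], "dr": [0, 0, -0.4]},
  {"travel": [11, -36.5, 0], "dr": [0, 0, -0.4]},
  {"travel": [11, -36.5, 0], "dr": [0, 0, -0.5]},
  {"travel": [0, 0, 0], "dr": [0, 0, 0]},
])

```text
clock: 19.62
position: [0.5678, 0.1787, 0.1877]
ee_rot: [0.986, 0.166, -0.001, -0.001]
ft_force: [-1.0, -0.6, -0.8]
grip_width: 0.103
```

Emit:
servo_tool([
  {"travel": [0, 0, 0], "dr": [0, 0, 0]},
  {"travel": [0, 0, 0], "dr": [0, 0, 0]},
  {"travel": [0, 0, 0], "dr": [0, 0, 0]},
])

```text
clock: 20.0
position: [0.5696, 0.1739, 0.1885]
ee_rot: [0.987, 0.162, -0.0, 0.0]
ft_force: [-0.1, 0.0, -0.9]
grip_width: 0.108
```

```bash
python3 -c "
from h import *
plan([.5688,.1740,.068],18.76,4)"
```

```text
total mm [-8.000e-01  1.000e-01 -1.205e+02] dr/row [ 0.01  0.   -0.03] at [0.5696 0.1739 0.1885]
{"travel":[-0.2, -0.1, 30.1],"dr":[0.01, 0.0, -0.03]}, {"travel":[-0.2, -0.1, 30.1],"dr":[0.01, 0.0, -0.03]}, {"travel":[-0.2, -0.1, 30.1],"dr":[0.01, 0.0, -0.03]}, {"travel":[-0.2, -0.1, 30.1],"dr":[0.01, 0.0, -0.03]},
```

Emit:
servo_tool([
  {"travel": [-0.2, 0, 30], "dr": [0, 0, 0]},
  {"travel": [-0.2, 0, 35], "dr": [0, 0, 0]},
  {"travel": [-0.2, 0, 30], "dr": [0, 0, 0]},
  {"travel": [-0.2, 0, 20], "dr": [0, 0, -0.1]},
  {"travel": [0, 0, 5], "dr": [0, 0, 0]},
  {"travel": [0, 0, 0], "dr": [0, 0, 0]},
  {"travel": [0, 0, 0], "dr": [0, 0, 0]},
  {"travel": [0, 0, 0], "dr": [0, 0, 0]},
])

```text
clock: 21.0
position: [0.5691, 0.1748, 0.0694]
ee_rot: [0.987, 0.164, 0.001, 0.0]
ft_force: [0.6, -0.2, -0.9]
grip_width: 0.105
```

```bash
python3 -c "
from h import *
plan([.5688,.1740,.055],18.76,2)"
```

```text
total mm [ -0.3  -0.8 -14.4] dr/row [ 0.01 -0.04  0.03] at [0.5691 0.1748 0.0694]
{"travel":[-0.3, 0.3, 7.2],"dr":[0.01, -0.04, 0.03]}, {"travel":[-0.3, 0.3, 7.2],"dr":[0.01, -0.04, 0.03]},
```

Emit:
servo_tool([
  {"travel": [-0.2, 0.3, 4], "dr": [0, 0, 0]},
  {"travel": [-0.2, 0.3, 4], "dr": [0, 0, 0]},
  {"travel": [0, 0, 3], "dr": [0, 0, 0]},
  {"travel": [0, 0, 3], "dr": [0, 0, 0]},
  {"travel": [0, 0, 0], "dr": [0, 0, 0]},
  {"travel": [0, 0, 0], "dr": [0, 0, 0]},
])

```text
clock: 21.75
position: [0.5685, 0.174, 0.0547]
ee_rot: [0.987, 0.164, 0.0, 0.0]
ft_force: [1.3, -1.2, -1.7]
grip_width: 0.103
```

```bash
python3 -c "
from h import *
st();plan([.5688,.1740,.0435],18.76,2)"
```

```text
t 21.75 s 401.97 lat 91.50 z 54.68 F [ 1.3 -1.2 -1.7] Fs -1.5 M [-0.09 -0.05 -0.04] tilt [ 0.01 -0.  ]
total mm [  0.3  -0.  -11.2] dr/row [ 0.   -0.    0.04] at [0.5685 0.174  0.0547]
{"travel":[0.1, 0.1, 5.6],"dr":[0.0, -0.0, 0.04]}, {"travel":[0.1, 0.1, 5.6],"dr":[0.0, -0.0, 0.04]},
```

In the slot with no load; I'll lower it the rest of the way.

Emit:
servo_tool([
  {"travel": [0, 0, 4], "dr": [0, 0, 0]},
  {"travel": [0, 0, 4], "dr": [0, 0, 0]},
  {"travel": [0, 0, 2.5], "dr": [0, 0, 0]},
  {"travel": [0, 0, 0.5], "dr": [0, 0, 0]},
  {"travel": [0, 0, 0], "dr": [0, 0, 0]},
  {"travel": [0, 0, 0], "dr": [0, 0, 0]},
])

```text
clock: 22.5
position: [0.5685, 0.174, 0.0436]
ee_rot: [0.987, 0.164, 0.0, 0.0]
ft_force: [0.8, -0.2, -0.6]
grip_width: 0.104
```

```bash
python3 -c "
from h import *
st()"
```

```text
t 22.5 s 401.96 lat 91.45 z 43.60 F [ 0.8 -0.2 -0.6] Fs -0.4 M [ 0.07 -0.01 -0.05] tilt [ 0.01 -0.  ]
```

Emit:
servo_tool([
  {"travel": [0, 0, 0.6], "dr": [0, 0, 0]},
  {"travel": [0, 0, 0], "dr": [0, 0, 0]},
  {"travel": [0, 0, 0], "dr": [0, 0, 0]},
])

```text
clock: 22.88
position: [0.5688, 0.1741, 0.0435]
ee_rot: [0.987, 0.164, 0.0, 0.0]
ft_force: [-1.4, -0.7, 6.1]
grip_width: 0.103
```

Emit:
servo_tool([
  {"travel": [0, 0, 0], "dr": [0, 0, 0]},
  {"travel": [0, 0, 0], "dr": [0, 0, 0]},
  {"travel": [0, 0, 0], "dr": [0, 0, 0]},
  {"travel": [0, 0, 0], "dr": [0, 0, 0]},
  {"travel": [0, 0, 0], "dr": [0, 0, 0]},
  {"travel": [0, 0, 0], "dr": [0, 0, 0]},
  {"travel": [0, 0, 0], "dr": [0, 0, 0]},
  {"travel": [0, 0, 0], "dr": [0, 0, 0]},
], claw=0)

```text
clock: 23.88
position: [0.5685, 0.174, 0.043]
ee_rot: [0.987, 0.164, 0.0, 0.0]
ft_force: [-0.2, 0.0, -0.2]
grip_width: 1.0
```

Emit:
servo_tool([
  {"travel": [0, 0, -5], "dr": [0, 0, 0]},
  {"travel": [0, 0, -20], "dr": [0, 0, 0]},
  {"travel": [0, 0, -40], "dr": [0, 0, 0]},
  {"travel": [0, 0, -40], "dr": [0, 0, 0]},
  {"travel": [0, 0, -18], "dr": [0, 0, 0]},
  {"travel": [0, 0, 0], "dr": [0, 0, 0]},
  {"travel": [0, 0, 0], "dr": [0, 0, 0]},
])

```text
clock: 24.75
position: [0.5678, 0.1736, 0.1647]
ee_rot: [0.987, 0.164, -0.001, 0.0]
ft_force: [-0.4, -0.8, 0.2]
grip_width: 0.999
```

```bash
python3 - <<'E'
from h import *
st();snap('wrist','w7');snap('scene','s7')
b=cv2.imread('pics/w7.png').astype(int)
m=((b[...,2]-b[...,0]>45)&(b[...,2]>95)).astype(np.uint8);m2=np.zeros_like(m);m2[145:240,262:310]=m[145:240,262:310]
n,lab,st_,ce=cv2.connectedComponentsWithStats(m2);k=1+st_[1:,4].argmax();print(st_[k]);x,y,w,h,_=st_[k]
print(ray('w7',x+(w-1)/2,y+(h-1)/2,.074),[np.linalg.norm(ray('w7',x,y,.074)-ray('w7',x+w,y,.074)),np.linalg.norm(ray('w7',x,y,.074)-ray('w7',x,y+h,.074))])
a=cv2.imread('pics/w7.png');s=cv2.imread('pics/s7.png')[225:295,285:380]
o=np.zeros((420,790,3),np.uint8);o[:,:420]=cv2.resize(a[100:310,180:390],(420,420),interpolation=cv2.INTER_CUBIC);o[:273,420:]=cv2.resize(s,(370,273),interpolation=cv2.INTER_CUBIC);cv2.imwrite('pics/c7.png',o)
E
```

```text
t 24.75 s 401.70 lat 90.73 z 164.67 F [-0.4 -0.8  0.2] Fs -0.7 M [0.01 0.02 0.03] tilt [-0.1  -0.04]
[274 178  14  52 692]
[0.56828876 0.17461486 0.074     ] [np.float64(0.010954140652462406), np.float64(0.04291773541760034)]
```

View pics/c7.png

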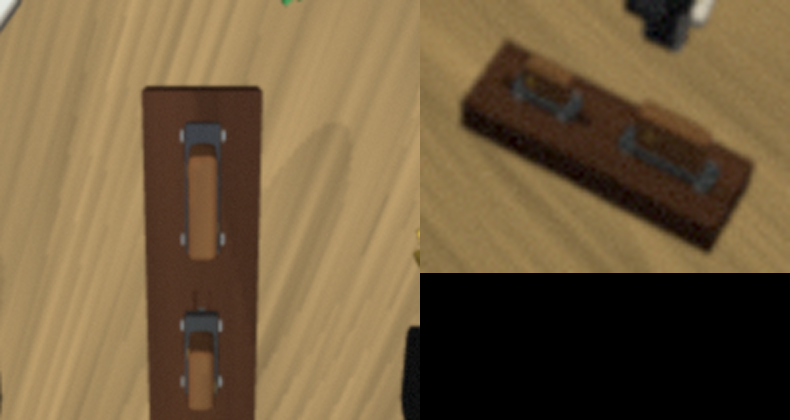

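The larger comb is upright and fully down in its own slot. Its grip centre measures (0.568, 0.175), as at the start.

```bash
python3 -c "
from workcell import manip
print(manip.hand_in())"
```

```text
the job is handed in; nothing more can be done
None
```

The larger comb was tried on the screw, seated in the grooves, and is back in its own slot with the gripper open and clear. I handed the job in at about 25 s on the robot clock; no verdict was reported.

- **Finding the grooves:** I stood the comb on the crests at mid-screw and slid it about 5.5 mm lengthwise until it dropped. While sliding, the push peaked at about 9–10 N vertically and 5 N sideways as the comb stuck, so I eased off before it dropped in.
- **Seating:** The comb went down about 5.0 mm below crest height, against 5 mm expected. I held it about 2.7 s at roughly 7.5–8.5 N. Tool tilt stayed under 0.1°, and the comb's image in the gripper was the same before and after, so it did not slip. I judged "flat over its length" from those readings, because no picture showed the tooth tips.
- **Return:** It bottomed out in its slot at the same tool height as when I picked it up, 43.5 mm. The last pictures show it upright, with its grip centre within 0.5 mm of where it started. The smaller comb is undisturbed.
- **Not fully checked:** I didn't touch the hammer, doming block or oil bottle, but I didn't re-measure their positions at the end. The groove positions I read from the images were ambiguous, so the fit was settled by feel.

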